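# Fit the hinge pin of a tile rest and lock it with its R-clip

### The job

The hinge pin of the tile rest has worked its way out: push it fully home by its head, then take the R-clip from its wooden block and push its straight leg down through the cross-hole in the pin's free end, until the bent leg has ridden over the pin and sprung closed round it. The pin has rolled in its bearings so that its hole leans away from the panel, towards you: feel for it and turn it upright with the leg. Go gently, never forcing the clip beyond about 30 N or pressing on the pin or stand beyond about 40 N, do not knock over or shift the jars and pots standing round, and let go of the clip when it is home.

Things in the scene. Friction and masses are not known exactly. Their poses are not given: they have to be found in the camera images.
- tile_stand: Tile rest, fixed: dark base 165x150x10 mm, two metal cheeks, wooden panel with a pale tile. Origin on the table under the pin's axis, midway between the cheeks; y along the pin, x towards the panel, z up. Pin axis at x=0, z=75 mm. Cheeks: |y| 22-36, |x| to 16, tops z=91 mm. Base x -30..135, y +-75; panel x 35..135, y +-77, tile top z=81 mm.
- hinge_pin (a joint): Travel of the steel hinge pin along the stand's -y, m: 0 drawn back, 0.030 home (hard stop: flange on cheek). Sliding friction about 5 N. Shank 22 mm diameter, free end at stand y=-64 mm when home; drawn back, its cross-hole is hidden in the cheek.
- pin_head (a point): Centre of the outer end face of the pin's round head, at its +y end, the face to push; moves with the pin. Axes as the stand's. The head is a knob 24 mm diameter, 12 mm long, on a flange 34 mm diameter, 8 mm thick.
- pin_hole (a point): Point on the pin's axis where the cross-hole's middle is once the pin is home (fixed in the stand: x=0, y=-52, z=75 mm, stand's axes). Hole 7 mm square, mouths chamfered to 11 mm along the pin, 7.6 mm round it. The shank rolls about its axis (friction 0.04 N m, 4 N at its surface) and starts rolled 0.45 to 0.8 rad, unmeasured: its upper mouth is 5 to 8 mm to the -x side of the pin's top.
- r_clip: Steel R-clip of 5 mm wire, upright in its block. Origin at the centre of its square loop, the grip (solid; 26 mm in x, 26 in z, 10 thick in y). Straight leg down the z axis to a round tip at z=-86 mm; bent leg in the same plane on the +x side. Fully home, the pin's axis is at clip z=-40 mm (origin 110 to 115 mm above the table) and the clip's y lies along the pin, either way round.
- clip_leg (a joint): Opening of the bent leg about clip x=6, z=-10 mm, rad: 0 closed (also once home), about 0.1 while riding over the pin. Spring 1.8 N m/rad, preload 0.09 N m. Its wire's centre line: (x,z) (6,-10) (7,-16) (9.1,-29.1) (13.6,-35.9) (13.6,-44.2) (9.1,-50.9, throat) (16,-60, flared end) mm. Riding over takes about 8 to 18 N downwards.
- clip_block: Light wooden block 46x46x34 mm, fixed, with a round 6 mm hole 24 mm deep in its top, where the clip's straight leg stands (tip on the hole's bottom, flared end on the block's top; clip origin 96 mm above the table). Origin at the centre of its underside.
- jar_a: bystander: green pigment jar with white lid, 40 mm diameter, 54 mm high, origin under its base
- jar_b: bystander: teal pigment jar with black lid, 38 mm diameter, 49 mm high, origin under its base
- jar_c: bystander: black pigment jar with pale lid, 38 mm diameter, 54 mm high, origin under its base
- jar_d: bystander: green pigment jar with white lid, low, 41 mm diameter, 42 mm high, origin under its base
- water_jar: bystander: glass rinse jar, 54 mm diameter, 61 mm high, origin under its base
- small_pot: bystander: small dark blue lidded pot, 66 mm diameter, 62 mm high, origin under its base

How it is judged:
On the way, in this order (a step that is already met when the one before it is completed fails the run):
1. the hinge pin is pushed home (value of joint hinge_pin above 0.0283 m), for 0.2 s.
2. the clip's straight leg is through the pin and its bent leg has sprung closed round it (z of r_clip in the frame of tile_stand between 0.105 and 0.12 m and y of r_clip in the frame of tile_stand between -0.062 and -0.042 m and x of r_clip in the frame of tile_stand between -0.015 and 0.015 m and value of joint clip_leg below 0.05 rad), for 0.2 s.
At the end, for the whole second after the job is handed in: Pin home (over 27.5 mm); clip through its cross-hole, origin 105 to 120 mm above the stand's underside, within 10 mm of the hole along the pin and 15 mm across it, tilted under 0.35 rad, square to the pin within 0.3 rad, bent leg closed (under 0.05 rad), at rest, released (all of step 2 and value of joint hinge_pin above 0.0275 m and angle between r_clip's own z axis and vertical below 0.35 rad and angle between the y axis of r_clip and the y axis of tile_stand, either way round below 0.3 rad and linear speed of r_clip below 0.02 m/s); the robot touches nothing.
It fails at once if the clip is forced against the stand or pin with more than 30 N (contact force between r_clip and tile_stand above 30 N).
It fails at once if the robot presses on the stand or pin with more than 40 N (contact force between any of the fingers, the arm and tile_stand above 40 N).
It fails at once if a jar or pot is shifted by more than 30 mm or knocked over (distance of any of jar_a, jar_b, jar_c, jar_d, water_jar, small_pot from where it was at the start of the episode above 0.03 m or angle between any of jar_a, jar_b, jar_c, jar_d, water_jar, small_pot's own z axis and vertical above 0.5 rad).
It also fails if it takes over 61 s, if anything falls off the work surface, if the arm or the gripper's body presses on something with over 40 N, if the wrist force passes 120 N, or if a joint passes its speed limit or range.

### The arm

A 7-joint arm with a two-finger parallel gripper is mounted at the origin on a cart in front of the work surface, level with it; the furniture and walls round the work are solid. World frame = base frame: x ahead of the robot, y to its left, z up, the work surface at z = 0. Lengths are in m, angles in rad, forces in N, time in s.
With the tool pointing down it reaches from about 0.4 to 0.85 m from the base axis. Payload 10.4 kg.
Tool frame: the origin (TCP) lies midway between the tips of the shut fingers; the grasp point (between the pads) lies 19 mm behind it (manip.pinch_z is the distance from the TCP to the grasp point, in m); z points along the fingers, y is the line along which they close (so a half turn about z gives the same grasp; the last joint's range is limited). The gripper opens to 85 mm and grips with 20 to 120 N. Pads are 22 mm wide; open, the fingers measure 114 mm over their backs; the gripper's body (76 mm by 85 mm) begins 54 mm behind the grasp point. The pads swing forward as they close: fully open they stand 13 mm farther back than shut.
Start: joints at [-1.225, 0.332, -0.065, 1.46, 0.022, 1.35, -0.088], TCP at [0.225, 0.583, 0.231] pointing down, gripper open.
Joint ranges: [-2.6, 2.6], [-0.5, 2.12], [-1.47, 1.34], [0.16, 2.42], [-1.27, 4.41], [0.06, 2.06], [-2.6, 2.6]. Speed limits (rad/s): [2.22, 2.22, 2.79, 2.79, 3.14, 3.14, 3.14].

### API

Orientations are given as a rotation vector (axis times angle).
In Python, from workcell import manip gives the robot as it stands. The module is installed in compiled form; this text tells all that it offers.
- The arm moves only by the shell command python3 -m crank 'ROWS' [FORCE]. ROWS is JSON, a list of rows, each an object with "xyz": the shift along the world's x, y, z in units of 0.03 m (1.0 is 0.03 m), a list of three; "twist": the turn about the world's z in units of 0.12 rad (1.0 is 0.12 rad); "fingers": the opening, from 0 (shut) to 1 (fully open). A call has 1 to 20 rows; each row shifts and turns the commanded pose from where the row before left it; what a row does not reach is not made up. A row lasts 1/10 s, in which the tool goes at most 50 mm and 8.59 degrees, less where a joint would pass 70% of its speed; a pose out of reach is approached as far as the arm can. A call with a number of a shift or a turn outside -1 to 1 is refused whole. A call with a gripper value outside its range is refused whole. The fingers move at their own pace and stop on an object; FORCE is the grip in N (left out, the last holds). Time passes only in rows, so rows that do not move let the fingers close. It gives the time, the measured TCP pose, the force, the opening and the grip force at its end, in the units of the state.
- manip.get_obs(): the state, without advancing time (a new reading comes with each control period).
- manip.snapshot(name): name is "side" or "top" or "wrist"; returns a dict with "frame" (384x512x3 uint8, blue, green, red), "depth" (384x512 float32, m along the optical axis (not along the pixel's ray), 0 where there is no reading), "vfov" (degrees; the focal length in pixels is half the picture's height over the tangent of half this angle, whatever the lens; pixels are square), "cx", "cy" (the principal point, pixels), "k1" (the pictures are not rectified: a ray, as slopes to the right and down, at radius r is drawn at 1 + k1 r^2 times it, then the intrinsics apply), "R" (3x3) and "t" (3): a world point X has camera coordinates R X + t; the wrist camera has in their place "mount" (4x4, takes a point from camera to tool coordinates, whose origin is the TCP and whose axes are the flange's). Camera axes: x right, y down, z forward; pixel columns grow to the right and rows downward; lengths in m; the calibration is good to about 2 mm. A picture is of the moment at which its call begins: read the wrist's pose just before it.
- manip.sign_off(): hands the job in; it is judged then, once.
The state is a dict: "time": time; "q": joint angles; "qd": joint speeds; "joint_efforts": joint torques, N m; "position": TCP position; "tool_rot": TCP orientation; "contact_force": force on the tool from outside, world axes, zero at the start; "ft_torque": the same for the moment, N m; "gripper_width": opening from 0.0 (shut) to 1.0 (fully open); "gripper_force": force on a finger pad.
Only numpy, scipy, OpenCV 4.12 (cv2) and the standard library are available. Lean on these libraries where they do the work, as an engineer would, in place of code of your own. Each camera call takes 0.05 s, during which the arm holds its last target. There are 200 camera calls.

## Working session

There is one attempt and no reset: what is moved stays moved. The work goes in short steps, Python scripts to look and compute and a shell command to move; the robot and the scene stay as the last step left them, time stands still between calls to the robot, and variables do not carry over. Pictures are saved under pics/ and viewed, at most 10 in all, crops included, and the job is handed in when it is done.

```bash
mkdir -p pics; cat > h.py <<'E'
import numpy as np, cv2
from scipy.spatial.transform import Rotation as Ro
from workcell import manip
def snap(name,file=None):
    o=manip.get_obs(); s=manip.snapshot(name); s=dict(s)
    f=s['frame'].shape[0]/2/np.tan(np.radians(s['vfov'])/2); s['f']=f
    if 'mount' in s:
        T=np.eye(4);T[:3,:3]=Ro.from_rotvec(o['tool_rot']).as_matrix();T[:3,3]=o['position']
        C=T@np.array(s['mount'])
    else:
        C=np.eye(4);R=np.array(s['R']);C[:3,:3]=R.T;C[:3,3]=-R.T@np.array(s['t'])
    s['C']=C
    if file: cv2.imwrite('pics/'+file,s['frame'])
    return s
def ray(s,u,v):
    K=np.array([[s['f'],0,s['cx']],[0,s['f'],s['cy']],[0,0,1]])
    p=cv2.undistortPoints(np.array([[[u,v]]],float),K,np.array([s['k1'],0,0,0,0.]))[0,0]
    return s['C'][:3,3], s['C'][:3,:3]@np.array([p[0],p[1],1.])
def plane(s,u,v,z):
    o,d=ray(s,u,v); return o+d*(z-o[2])/d[2]
def dep(s,u,v):
    o,d=ray(s,u,v); return o+d*s['depth'][int(v),int(u)]
def tri(a,b):
    (o1,d1),(o2,d2)=a,b
    A=np.c_[d1,-d2]; t=np.linalg.lstsq(A,o2-o1,rcond=None)[0]
    p,q=o1+d1*t[0],o2+d2*t[1]; return (p+q)/2,np.linalg.norm(p-q)
def cloud(s):
    h,w=s['depth'].shape; u,v=np.meshgrid(np.arange(w),np.arange(h))
    K=np.array([[s['f'],0,s['cx']],[0,s['f'],s['cy']],[0,0,1]])
    p=cv2.undistortPoints(np.stack([u,v],-1).reshape(-1,1,2).astype(float),K,np.array([s['k1'],0,0,0,0.])).reshape(h,w,2)
    d=np.dstack([p,np.ones((h,w))])*s['depth'][...,None]
    P=d@s['C'][:3,:3].T+s['C'][:3,3]; P[s['depth']==0]=np.nan; return P
E
python3 - <<'E'
from h import *
np.set_printoptions(precision=4,suppress=True)
a=snap('top','top0.png');b=snap('side','side0.png');c=snap('wrist','wrist0.png')
for s in(a,b,c): print(s['C'],s['f'],s['k1'])
print(manip.get_obs(),manip.pinch_z)
np.save('pics/x.npy',0)
cv2.imwrite('pics/all.png',np.hstack([cv2.resize(a['frame'],(800,600))])); cv2.imwrite('pics/sideb.png',cv2.resize(b['frame'],(800,600)))
E
```

```text
[[ 0.0176 -0.9876  0.1563  0.3373]
 [-0.9998 -0.0156  0.0138  0.2624]
 [-0.0112 -0.1565 -0.9876  1.1366]
 [ 0.      0.      0.      1.    ]] 489.7039848911792 -0.15474129366180694
[[ 0.8527 -0.3463  0.391   0.1514]
 [-0.5223 -0.5692  0.6349 -0.2541]
 [ 0.0027 -0.7457 -0.6663  0.6496]
 [ 0.      0.      0.      1.    ]] 416.6345421125035 -0.011071436247259295
[[ 0.3602  0.8948  0.2639  0.1585]
 [ 0.9329 -0.3451 -0.1031  0.6084]
 [-0.0011  0.2834 -0.959   0.3722]
 [ 0.      0.      0.      1.    ]] 270.0464322322863 -0.05168655971851161
{'time': 0.15, 'q': array([-1.2246,  0.3327, -0.0647,  1.4607,  0.0216,  1.3499, -0.0885]), 'qd': array([ 0.0014, -0.0005,  0.0013, -0.0037,  0.0022, -0.0012, -0.0021]), 'joint_efforts': array([  0.    , -62.5823,   0.0486, -39.1853,   0.0163,   0.0074,
        -0.0001]), 'position': array([0.2252, 0.5827, 0.2307]), 'tool_rot': array([-0.576 , -3.0882,  0.0016]), 'contact_force': array([ 0.5479, -0.2607,  0.1994]), 'ft_torque': array([-0.0043,  0.0169, -0.0135]), 'gripper_force': 0.0, 'gripper_width': 1.0035380515252803} 0.0187
```

View pics/all.png

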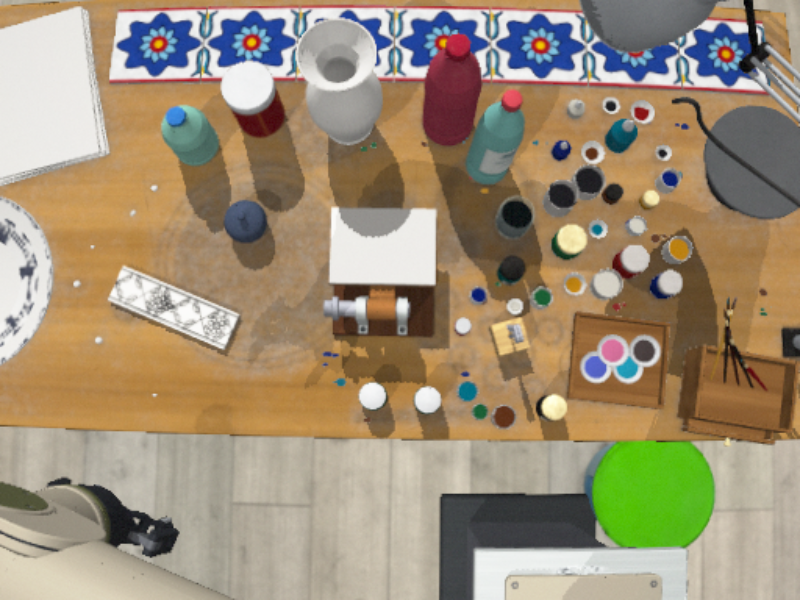

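View pics/sideb.png

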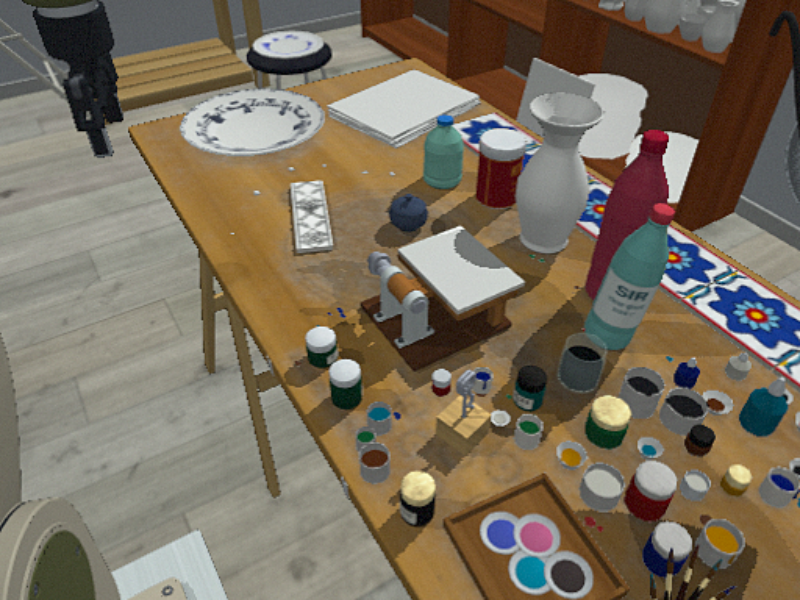

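The top view (800x600) shows the stand with its pin head on the left at (325,308) and its free end at (408,308). The clip's block is at (510,337), with the loop at (515,332). The panel faces away from the robot, so the stand's axes are close to the world's. jar_a and jar_b are probably the white lids at (372,396) and (427,400).

```bash
python3 - <<'E'
from h import *
np.set_printoptions(precision=4,suppress=True)
k=512/800
out=[]
for n,(tu,tv),(bu,bv) in (('top',(383,247),(510,337)),('side',(462,270),(465,415))):
    s=snap(n);P=cloud(s)
    print(n,'tile px',P[int(tv*k),int(tu*k)],'block',P[int(bv*k),int(bu*k)])
    c=P[int(tv*k),int(tu*k)]
    m=(np.abs(P[...,2]-.081)<.006)&(np.hypot(P[...,0]-c[0],P[...,1]-c[1])<.14)
    m=cv2.morphologyEx(m.astype(np.uint8),cv2.MORPH_OPEN,np.ones((5,5)))
    print('tile rect',cv2.minAreaRect(P[m>0][:,:2].astype(np.float32)),np.median(P[m>0][:,2]),m.sum())
    b=P[int(bv*k),int(bu*k)]
    near=np.hypot(P[...,0]-b[0],P[...,1]-b[1])<.045
    m=(np.abs(P[...,2]-.034)<.005)&near
    print('block rect',cv2.minAreaRect(P[m][:,:2].astype(np.float32)),m.sum())
    m=(P[...,2]>.08)&near
    print('loop',m.sum(),P[m].mean(0) if m.any() else 0,P[m][:,2].max() if m.any() else 0, cv2.minAreaRect(P[m][:,:2].astype(np.float32)) if m.sum()>3 else 0)
    # pin: points between z .07 and .1 near stand, -x of tile
    m=(P[...,2]>.07)&(P[...,2]<.105)&(P[...,0]<c[0]-.055)&(P[...,0]>c[0]-.14)&(abs(P[...,1]-c[1])<.11)
    Q=P[m]; print('pin',len(Q),Q.min(0),Q.max(0))
    # ridge per y slice
    for y in np.arange(Q[:,1].min(),Q[:,1].max(),.01):
        q=Q[abs(Q[:,1]-y)<.005]
        if len(q): 
            i=q[:,2]>q[:,2].max()-.004; print(' y %.3f ztop %.4f x %.4f n%d'%(y,q[:,2].max(),q[i,0].mean(),len(q)))
E
```

```text
top tile px [0.579  0.2988 0.0833] block [0.4593 0.1162 0.0496]
tile rect ((0.5824203491210938, 0.3001323938369751), (0.11169511824846268, 0.14858755469322205), 0.5188013911247253) 0.08124210204789584 3264
block rect ((0.4619324803352356, 0.11343956738710403), (0.046320799738168716, 0.04484400153160095), 16.36685562133789) 311
loop 73 [0.458  0.1141 0.1026] 0.1113406119520508 ((0.4580954909324646, 0.11344683915376663), (0.023935828357934952, 0.010156294330954552), 14.963847160339355)
pin 793 [0.4761 0.262  0.07  ] [0.5232 0.3803 0.0948]
 y 0.262 ztop 0.0941 x 0.4938 n38
 y 0.272 ztop 0.0932 x 0.4916 n56
 y 0.282 ztop 0.0937 x 0.4924 n86
 y 0.292 ztop 0.0934 x 0.4914 n90
 y 0.302 ztop 0.0919 x 0.4927 n88
 y 0.312 ztop 0.0926 x 0.4928 n89
 y 0.322 ztop 0.0945 x 0.4913 n60
 y 0.332 ztop 0.0940 x 0.4936 n65
 y 0.342 ztop 0.0892 x 0.4909 n43
 y 0.352 ztop 0.0881 x 0.4925 n46
 y 0.362 ztop 0.0948 x 0.4919 n69
 y 0.372 ztop 0.0911 x 0.4903 n45
side tile px [0.5784 0.289  0.0811] block [0.4597 0.1102 0.0388]
tile rect ((0.5570730566978455, 0.29794931411743164), (0.1530417799949646, 0.1605992317199707), 89.7795639038086) 0.08100103027874478 2498
block rect ((0.4611957371234894, 0.11168837547302246), (0.04846896231174469, 0.0472012497484684), 15.995954513549805) 519
loop 149 [0.4564 0.1091 0.0984] 0.10978580360055068 ((0.4576868712902069, 0.10983946174383163), (0.025158993899822235, 0.00976776983588934), 13.002452850341797)
pin 708 [0.4751 0.2572 0.07  ] [0.5231 0.3789 0.0923]
 y 0.257 ztop 0.0920 x 0.4936 n62
 y 0.267 ztop 0.0923 x 0.4920 n87
 y 0.277 ztop 0.0920 x 0.4896 n59
 y 0.287 ztop 0.0916 x 0.4924 n72
 y 0.297 ztop 0.0908 x 0.4915 n66
 y 0.307 ztop 0.0920 x 0.4920 n68
 y 0.317 ztop 0.0917 x 0.4917 n63
 y 0.327 ztop 0.0922 x 0.4910 n53
 y 0.337 ztop 0.0912 x 0.4915 n22
 y 0.347 ztop 0.0865 x 0.4903 n34
 y 0.357 ztop 0.0922 x 0.4921 n78
 y 0.367 ztop 0.0918 x 0.4906 n25
 y 0.377 ztop 0.0867 x 0.4901 n19
```

```bash
python3 -m crank '[{"xyz":[0.8,-0.45,0],"twist":-0.9,"fingers":0},{"xyz":[0.8,-0.45,0],"twist":-0.9,"fingers":0},{"xyz":[0.8,-0.45,0],"twist":-0.9,"fingers":0},{"xyz":[0.8,-0.45,0],"twist":-0.9,"fingers":0},{"xyz":[0.8,-0.45,0],"twist":-0.9,"fingers":0},{"xyz":[0.8,-0.45,0],"twist":-0.9,"fingers":0},{"xyz":[0.8,-0.45,0],"twist":-0.9,"fingers":0},{"xyz":[0.8,-0.45,0],"twist":-0.9,"fingers":0},{"xyz":[0.8,-0.45,0],"twist":-0.9,"fingers":0},{"xyz":[0.8,-0.45,0],"twist":-0.9,"fingers":0},{"xyz":[0.8,-0.45,0],"twist":-0.9,"fingers":0},{"xyz":[0,0,0],"twist":0,"fingers":0},{"xyz":[0,0,0],"twist":0,"fingers":0}]' 30
python3 - <<'E'
from h import *
s=snap('wrist'); cv2.imwrite('pics/w1.png',s['frame']); print(Ro.from_rotvec(manip.get_obs()['tool_rot']).as_matrix().round(3),manip.get_obs()['q'])
E
```

```text
time: 1.55
position: [0.4895, 0.4342, 0.231]
tool_rot: [2.206, 2.237, -0.001]
contact_force: [-1.1, 0.3, -0.3]
gripper_width: 0.002
gripper_force: 0.0
[[-0.016  1.    -0.001]
 [ 1.     0.016  0.   ]
 [ 0.    -0.001 -1.   ]] [-0.97490772  0.39830092  0.2420317   1.38865686 -0.09562584  1.36635536
 -0.71590778]
```

View pics/w1.png

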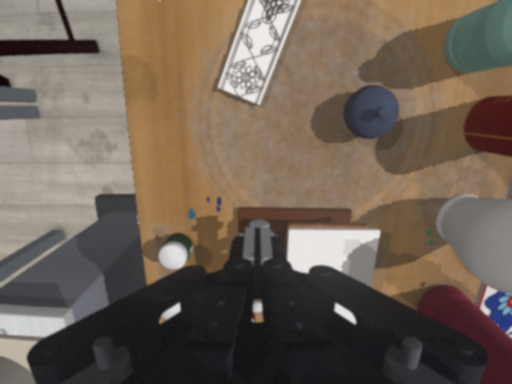

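The wrist view shows the pin's head just ahead of the finger tips at about (258,228). It also shows jar_a or jar_d at (174,251) and the small pot at (371,111), both well clear of the push.

```bash
python3 - <<'E'
from h import *
np.set_printoptions(precision=4,suppress=True)
s=snap('wrist');P=cloud(s)
for v in range(214,246,3): print(v,P[v,258],P[v,250],P[v,266])
m=(P[...,2]>.06)&(P[...,2]<.1)&(P[...,1]>.34)&(P[...,1]<.41)&(abs(P[...,0]-.49)<.03)
Q=P[m];print(len(Q),Q.min(0),Q.max(0)); 
q=Q[Q[:,1]>Q[:,1].max()-.008];print(q.min(0),q.max(0))
E
```

```text
214 [0.4915 0.3666 0.009 ] [0.48   0.3666 0.0095] [0.503  0.3673 0.0102]
217 [0.4916 0.3625 0.0104] [0.4801 0.3623 0.0103] [0.5031 0.3623 0.0094]
220 [0.4917 0.3574 0.0091] [0.4801 0.3569 0.0086] [0.5033 0.3574 0.0089]
223 [0.4911 0.3795 0.0726] [0.4801 0.3527 0.0097] [0.5007 0.3795 0.0721]
226 [0.491  0.3803 0.0832] [0.4816 0.3768 0.0756] [nan nan nan]
229 [0.4895 0.4455 0.2367] [0.4851 0.4448 0.2354] [0.4939 0.4456 0.2369]
232 [0.4895 0.4458 0.2413] [0.4851 0.4442 0.238 ] [0.4937 0.4456 0.2407]
235 [0.4895 0.4458 0.2451] [0.4853 0.4455 0.2445] [0.4936 0.4457 0.2447]
238 [0.4895 0.4453 0.2475] [0.4854 0.4453 0.2476] [0.4935 0.4455 0.2478]
241 [0.4895 0.4449 0.25  ] [0.4855 0.4452 0.2508] [0.4934 0.4456 0.2513]
244 [0.4894 0.4451 0.2536] [0.4855 0.4446 0.2528] [0.4933 0.4458 0.2549]
142 [0.4816 0.3667 0.0646] [0.5093 0.3803 0.0851]
[0.4816 0.3751 0.0646] [0.5042 0.3803 0.0851]
```

```bash
python3 -m crank '[{"xyz":[0.05,0,-1],"twist":0.1,"fingers":0},{"xyz":[0,0,-1],"twist":0,"fingers":0},{"xyz":[0,0,-1],"twist":0,"fingers":0},{"xyz":[0,0,-1],"twist":0,"fingers":0},{"xyz":[0,0,-1],"twist":0,"fingers":0},{"xyz":[0,0,-0.6],"twist":0,"fingers":0},{"xyz":[0,-0.5,0],"twist":0,"fingers":0},{"xyz":[0,0,0],"twist":0,"fingers":0},{"xyz":[0,0,0],"twist":0,"fingers":0}]'
```

```text
time: 2.55
position: [0.4915, 0.4197, 0.0651]
tool_rot: [-2.193, -2.25, -0.004]
contact_force: [-0.3, 0.8, -0.1]
gripper_width: 0.004
gripper_force: 0.0
```

```bash
python3 -m crank '[{"xyz":[0.03,-0.45,0.1],"twist":0,"fingers":0},{"xyz":[0,-0.4,0],"twist":0,"fingers":0},{"xyz":[0,-0.2,0],"twist":0,"fingers":0},{"xyz":[0,-0.15,0],"twist":0,"fingers":0},{"xyz":[0,-0.15,0],"twist":0,"fingers":0},{"xyz":[0,-0.15,0],"twist":0,"fingers":0},{"xyz":[0,-0.1,0],"twist":0,"fingers":0},{"xyz":[0,0,0],"twist":0,"fingers":0}]'
```

```text
time: 3.35
position: [0.4922, 0.372, 0.0673]
tool_rot: [-2.192, -2.25, -0.004]
contact_force: [0.6, 4.2, 2.6]
gripper_width: 0.003
gripper_force: 1.9
```

```bash
python3 -m crank '[{"xyz":[0,-0.1,0],"twist":0,"fingers":0},{"xyz":[0,-0.1,0],"twist":0,"fingers":0},{"xyz":[0,-0.07,0],"twist":0,"fingers":0},{"xyz":[0,0,0],"twist":0,"fingers":0}]'
```

```text
time: 3.75
position: [0.492, 0.3668, 0.0673]
tool_rot: [-2.189, -2.251, -0.009]
contact_force: [3.6, 13.1, -0.5]
gripper_width: -0.003
gripper_force: 6.3
```

```bash
python3 -m crank '[{"xyz":[0,-0.05,0],"twist":0,"fingers":0},{"xyz":[0,0,0],"twist":0,"fingers":0}]'
```

```text
time: 3.95
position: [0.492, 0.3667, 0.0674]
tool_rot: [-2.187, -2.252, -0.012]
contact_force: [5.0, 16.9, -2.1]
gripper_width: -0.003
gripper_force: 8.7
```

```bash
python3 -m crank '[{"xyz":[0,-0.03,0],"twist":0,"fingers":0},{"xyz":[0,0,0],"twist":0,"fingers":0}]'
```

```text
time: 4.15
position: [0.492, 0.3667, 0.0674]
tool_rot: [-2.186, -2.252, -0.014]
contact_force: [6.7, 21.4, -5.1]
gripper_width: -0.0
gripper_force: 10.2
```

```bash
python3 -m crank '[{"xyz":[0,0.3,0],"twist":0,"fingers":0},{"xyz":[0,0.3,0.8],"twist":0,"fingers":0},{"xyz":[0,0,1],"twist":0,"fingers":0},{"xyz":[0,0,1],"twist":0,"fingers":0},{"xyz":[0,0,1],"twist":0,"fingers":0},{"xyz":[-0.1,-0.9,1],"twist":0.2,"fingers":0.5},{"xyz":[-0.1,-0.95,0.6],"twist":0.2,"fingers":0.8},{"xyz":[-0.1,-0.95,0],"twist":0.2,"fingers":0.8},{"xyz":[-0.1,-0.95,0],"twist":0.2,"fingers":0.8},{"xyz":[-0.1,-0.95,0],"twist":0.2,"fingers":0.8},{"xyz":[-0.1,-0.95,0],"twist":0.2,"fingers":0.8},{"xyz":[-0.1,-0.95,0],"twist":0.2,"fingers":0.8},{"xyz":[-0.1,-0.95,0],"twist":0.2,"fingers":0.8},{"xyz":[-0.1,-0.95,0],"twist":0.2,"fingers":0.8},{"xyz":[0,0,0],"twist":0.1,"fingers":0.8},{"xyz":[0,0,0],"twist":0,"fingers":0.8}]'
python3 - <<'E'
from h import *
s=snap('wrist'); cv2.imwrite('pics/w2.png',cv2.resize(s['frame'],(800,600)));np.save('s2.npy',s,allow_pickle=True)
E
```

```text
time: 5.75
position: [0.4643, 0.1233, 0.2281]
tool_rot: [-1.924, -2.483, 0.001]
contact_force: [-0.1, 0.5, -0.4]
gripper_width: 0.8
gripper_force: 0.0
```

View pics/w2.png

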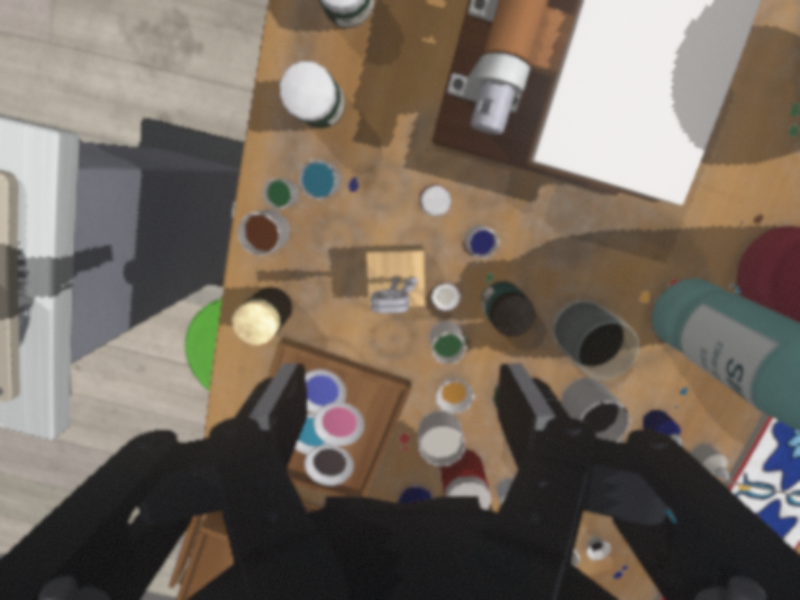

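The wrist view shows the block at (396,278) and the loop at (393,297), lined up with the finger axis. The pin's free end is at (492,108), with a dark slot near (485,95).

```bash
python3 - <<'E'
from h import *
np.set_printoptions(precision=4,suppress=True)
s=np.load('s2.npy',allow_pickle=True).item();P=cloud(s)
m=(P[...,2]>.08)&(P[...,2]<.13)&(np.hypot(P[...,0]-.458,P[...,1]-.112)<.04)
Q=P[m];print('loop',len(Q),Q.mean(0),cv2.minAreaRect(Q[:,:2].astype(np.float32)),np.percentile(Q[:,2],[5,50,95]))
m2=(abs(P[...,2]-.034)<.006)&(np.hypot(P[...,0]-.461,P[...,1]-.112)<.04)
print('block',cv2.minAreaRect(P[m2][:,:2].astype(np.float32)))
m3=(P[...,2]>.05)&(P[...,2]<.08)&(np.hypot(P[...,0]-.458,P[...,1]-.112)<.03)
print('legs',P[m3][:,:].mean(0),P[m3].min(0),P[m3].max(0),m3.sum())
# pixel of loop top edge, ray check w/ top view
ys,xs=np.nonzero(m);print('px',xs.min(),xs.max(),ys.min(),ys.max())
m4=(P[...,2]>.06)&(P[...,2]<.1)&(abs(P[...,0]-.492)<.014)&(P[...,1]<.262)&(P[...,1]>.225)
q=P[m4];print('pin end',len(q),q.min(0),q.max(0))
c=s['frame'][35:100,280:350];cv2.imwrite('pics/crop2.png',cv2.resize(c,None,fx=8,fy=8,interpolation=cv2.INTER_CUBIC))
E
```

```text
loop 342 [0.459  0.113  0.1006] ((0.45903515815734863, 0.11162513494491577), (0.02533736824989319, 0.010188753716647625), 15.70399284362793) [0.0857 0.1057 0.1083]
block ((0.46208417415618896, 0.11310449987649918), (0.04583851248025894, 0.045564860105514526), 15.134702682495117)
legs [0.4681 0.1157 0.0626] [0.4586 0.1132 0.0504] [0.4762 0.1184 0.0745] 58
px 237 261 186 200
pin end 670 [0.4815 0.2351 0.065 ] [0.5034 0.2619 0.0872]
```

View pics/crop2.png

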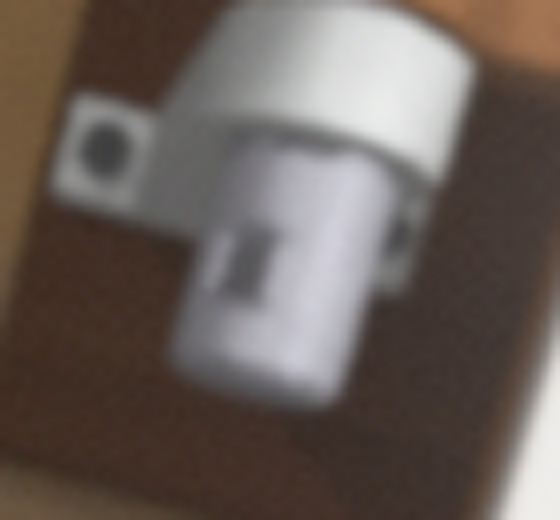

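```bash
python3 - <<'E'
from h import *
np.set_printoptions(precision=4,suppress=True)
s=np.load('s2.npy',allow_pickle=True).item()
for cx,cy in((243,263),(212,255),(275,255),(245,300),(250,228)):
    o,d=ray(s,280+cx/8-.4,35+cy/8-.4); o=o-[.4925,0,.075]
    a=d[0]**2+d[2]**2;b=2*(o[0]*d[0]+o[2]*d[2]);c=o[0]**2+o[2]**2-.011**2
    D=b*b-4*a*c; t=(-b-np.sqrt(max(D,0)))/2/a; p=o+t*d; print(p,np.arctan2(-p[0],p[2]),D>0)
E
python3 -m crank '[{"xyz":[-0.1,-0.2,-0.7],"twist":0.13,"fingers":0.6},{"xyz":[-0.08,-0.18,-1],"twist":0,"fingers":0.6},{"xyz":[0,0,-1],"twist":0,"fingers":0.6},{"xyz":[0,0,-1],"twist":0,"fingers":0.6},{"xyz":[0,0,-0.8],"twist":0,"fingers":0.6},{"xyz":[0,0,-0.4],"twist":0,"fingers":0.6},{"xyz":[0,0,0],"twist":0,"fingers":0.6}]' 70
```

```text
[-0.0063  0.2475  0.009 ] 0.6102476194992431 True
[-0.0098  0.2482  0.0051] 1.0933018709800555 True
[-0.003   0.2491  0.0106] 0.2765691468315381 True
[-0.0049  0.2433  0.0098] 0.46411086451163225 True
[-0.0066  0.2516  0.0088] 0.6461469539431175 True
time: 6.5
position: [0.4583, 0.1128, 0.08]
tool_rot: [-1.901, -2.5, 0.005]
contact_force: [0.7, -0.5, 0.2]
gripper_width: 0.603
gripper_force: 0.0
```

```bash
python3 -m crank '[{"xyz":[0.02,0,0.03],"twist":0,"fingers":0.4},{"xyz":[0,0,0],"twist":0,"fingers":0.2},{"xyz":[0,0,0],"twist":0,"fingers":0.2},{"xyz":[0,0,0],"twist":0,"fingers":0.1},{"xyz":[0,0,0],"twist":0,"fingers":0.1},{"xyz":[0,0,0],"twist":0,"fingers":0.1},{"xyz":[0,0,0],"twist":0,"fingers":0.1}]' 70
```

```text
time: 7.2
position: [0.4611, 0.1131, 0.0834]
tool_rot: [1.902, 2.499, 0.004]
contact_force: [0.8, 0.0, 6.2]
gripper_width: 0.286
gripper_force: 69.0
```

```bash
python3 -m crank '[{"xyz":[0,0,0.2],"twist":0,"fingers":0.1},{"xyz":[0,0,0.3],"twist":0,"fingers":0.1},{"xyz":[0,0,0.4],"twist":0,"fingers":0.1},{"xyz":[0,0,0.6],"twist":0,"fingers":0.1},{"xyz":[0,0,0.8],"twist":0,"fingers":0.1},{"xyz":[0,0,1],"twist":0,"fingers":0.1},{"xyz":[0,0,0.6],"twist":0,"fingers":0.1},{"xyz":[0,0,0],"twist":0,"fingers":0.1}]'
python3 - <<'E'
from h import *
np.set_printoptions(precision=4,suppress=True)
o=manip.get_obs();T=o['position'];print(T,o['gripper_width'])
for n in('side','top'):
    s=snap(n);P=cloud(s);np.save('s3%s.npy'%n,s,allow_pickle=True)
    m=(np.hypot(P[...,0]-T[0],P[...,1]-T[1])<.04)&(P[...,2]>.10)&(P[...,2]<T[2]-.005)
    ys,xs=np.nonzero(m);Q=P[m];print(n,len(Q),Q.min(0) if len(Q) else 0,Q.max(0) if len(Q) else 0,Q.mean(0) if len(Q) else 0, xs.min(),xs.max(),ys.min(),ys.max())
    if n=='side':
        cx,cy=int(xs.mean()),int(ys.mean()); c=s['frame'][cy-50:cy+40,cx-50:cx+50];print('crop',cx-50,cy-50);cv2.imwrite('pics/s3.png',cv2.resize(c,None,fx=6,fy=6,interpolation=cv2.INTER_CUBIC))
E
```

```text
time: 8.0
position: [0.4608, 0.1127, 0.2024]
tool_rot: [1.902, 2.498, 0.006]
contact_force: [0.7, 0.1, -0.9]
gripper_width: 0.287
gripper_force: 69.4
[0.4608 0.1127 0.2024] 0.2865534837231445
side 133 [0.4578 0.108  0.1301] [0.4786 0.1157 0.1971] [0.4646 0.1113 0.1674] 300 309 200 231
crop 254 163
top 3 [0.4589 0.1148 0.1387] [0.4619 0.1159 0.1462] [0.4601 0.1155 0.1416] 332 333 209 210
```

View pics/s3.png

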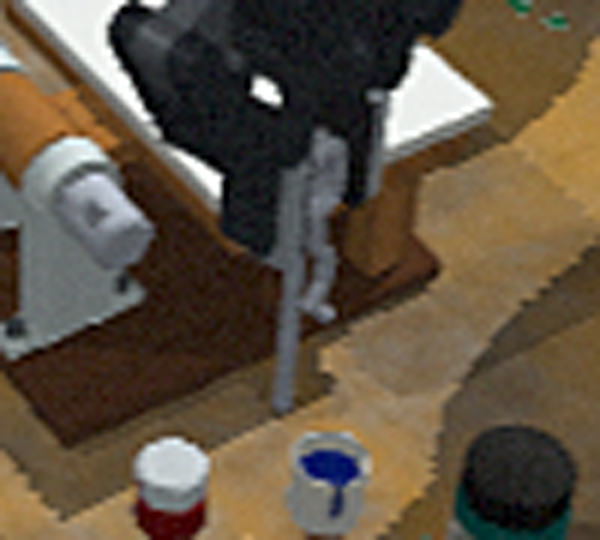

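The crop shows the clip held with its straight leg's tip at crop (283,408) and its upper end at (292,180). The bent leg is on its right, the panel side, and the pin's hole can be seen at (95,212).

```bash
python3 - <<'E'
from h import *
np.set_printoptions(precision=4,suppress=True)
s=np.load('s3side.npy',allow_pickle=True).item();P=cloud(s)
for cx,cy in((283,400),(284,380),(286,340),(288,300),(290,260),(291,220),(292,185)):
    u,v=254+cx/6-.4,163+cy/6-.4
    o,d=ray(s,u,v); p=P[int(round(v)),int(round(u))]; t=(p-o)@d/(d@d); print(u.round(1),v.round(1),p,o+d*t)
t=np.load('s3top.npy',allow_pickle=True).item();P=cloud(t)
# expected pixel of the leg tip in the top view, tool frame matrix
print(Ro.from_rotvec(manip.get_obs()['tool_rot']).as_matrix())
print('tip on plane .131',plane(s,254+283/6-.4,163+405/6-.4,.131))
# stand axis points in the side view, for the same-camera relative measurement
for cx,cy in((95,212),):
    o,d=ray(s,254+cx/6-.4,163+cy/6-.4); print('mouth at z=.084',o+d*(.084-o[2])/d[2])
E
```

```text
Traceback (most recent call last):
AttributeError: 'float' object has no attribute 'round'
```

```bash
python3 - <<'E'
from h import *
np.set_printoptions(precision=4,suppress=True)
s=np.load('s3side.npy',allow_pickle=True).item();P=cloud(s)
for cx,cy in((283,400),(284,380),(286,340),(288,300),(290,260),(291,220),(292,185)):
    u,v=254+cx/6-.4,163+cy/6-.4
    o,d=ray(s,u,v); p=P[int(round(v)),int(round(u))]; t=(p-o)@d/(d@d); print(p,o+d*t)
print(Ro.from_rotvec(manip.get_obs()['tool_rot']).as_matrix())
print('tip on plane .131',plane(s,254+283/6-.4,163+405/6-.4,.131))
print('mouth at z=.084',plane(s,254+95/6-.4,163+212/6-.4,.084))
E
```

```text
[0.4599 0.11   0.1355] [0.4595 0.11   0.1352]
[0.4591 0.1098 0.1435] [0.459  0.1099 0.1436]
[0.4582 0.1106 0.1599] [0.4584 0.1101 0.1596]
[0.4588 0.1103 0.1737] [0.4585 0.1111 0.1741]
[0.4455 0.0963 0.2078] [0.4455 0.0964 0.2079]
[0.4445 0.0967 0.2227] [0.4444 0.0963 0.2224]
[0.4451 0.0988 0.2329] [0.4451 0.0982 0.2324]
[[-0.2663  0.9639 -0.0002]
 [ 0.9639  0.2663  0.0002]
 [ 0.0003 -0.0001 -1.    ]]
tip on plane .131 [0.4608 0.1114 0.131 ]
mouth at z=.084 [0.4863 0.2466 0.084 ]
```

```bash
python3 -m crank '[{"xyz":[0.1,0.5,0],"twist":-0.3,"fingers":0.1},{"xyz":[0.2,0.9,0],"twist":-0.5,"fingers":0.1},{"xyz":[0.2,0.9,0],"twist":-0.5,"fingers":0.1},{"xyz":[0.2,0.9,0],"twist":-0.5,"fingers":0.1},{"xyz":[0.15,0.8,0],"twist":-0.45,"fingers":0.1},{"xyz":[0.05,0.5,-0.3],"twist":0,"fingers":0.1},{"xyz":[0,0,-0.5],"twist":0,"fingers":0.1},{"xyz":[0,0,-0.4],"twist":0,"fingers":0.1},{"xyz":[0,0,0],"twist":0,"fingers":0.1},{"xyz":[0,0,0],"twist":0,"fingers":0.1}]'
python3 - <<'E'
from h import *
np.set_printoptions(precision=4,suppress=True)
o=manip.get_obs();print(o['position'],Ro.from_rotvec(o['tool_rot']).as_matrix()[:,1])
s=snap('side');w=snap('wrist');np.save('s4.npy',s,allow_pickle=True)
R=s['C'][:3,:3];q=R.T@(np.array([.487,.2475,.09])-s['C'][:3,3]);u=int(s['cx']+s['f']*q[0]/q[2]);v=int(s['cy']+s['f']*q[1]/q[2])
print(u,v);c=s['frame'][v-40:v+25,u-35:u+35]
c=cv2.resize(c,None,fx=8,fy=8,interpolation=cv2.INTER_CUBIC)
cv2.imwrite('pics/s4.png',c)
E
```

```text
time: 9.1
position: [0.4868, 0.2468, 0.1629]
tool_rot: [2.222, 2.22, -0.002]
contact_force: [-0.6, -0.1, -0.8]
gripper_width: 0.292
gripper_force: 69.4
[0.4868 0.2468 0.1629] [ 1.     -0.0009 -0.0007]
269 195
```

View pics/s4.png

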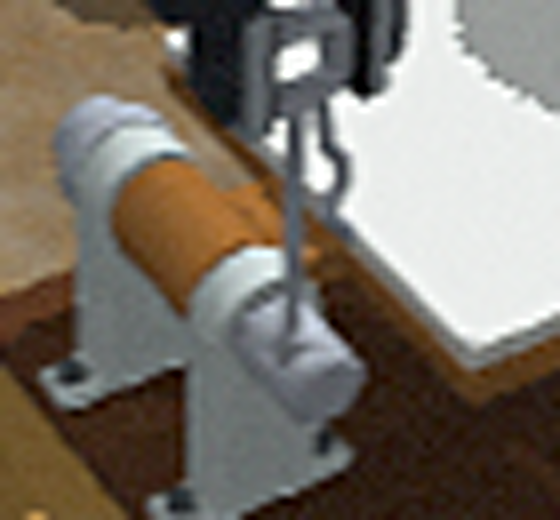

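The leg's tip is at crop (290,338), right over the dark hole mouth at (292,352). Next I lower it gently.

```bash
python3 -m crank '[{"xyz":[0.02,0.03,-0.05],"twist":0,"fingers":0.1},{"xyz":[0,0,-0.05],"twist":0,"fingers":0.1},{"xyz":[0,0,-0.05],"twist":0,"fingers":0.1},{"xyz":[0,0,-0.05],"twist":0,"fingers":0.1},{"xyz":[0,0,0],"twist":0,"fingers":0.1}]'
```

```text
time: 9.7
position: [0.4878, 0.2487, 0.1579]
tool_rot: [2.222, 2.221, 0.002]
contact_force: [-0.3, -0.5, 6.8]
gripper_width: 0.285
gripper_force: 70.3
```

```bash
python3 -m crank '[{"xyz":[0,-0.02,0.08],"twist":0,"fingers":0.1},{"xyz":[-0.07,0,0],"twist":0,"fingers":0.1},{"xyz":[0,0,-0.04],"twist":0,"fingers":0.1},{"xyz":[0,0,-0.04],"twist":0,"fingers":0.1},{"xyz":[0,0,-0.04],"twist":0,"fingers":0.1},{"xyz":[0,0,0],"twist":0,"fingers":0.1}]'
```

```text
time: 10.3
position: [0.4852, 0.2478, 0.1557]
tool_rot: [-2.222, -2.221, 0.001]
contact_force: [0.4, 0.1, -1.3]
gripper_width: 0.289
gripper_force: 69.4
```

```bash
python3 -m crank '[{"xyz":[0,0,-0.04],"twist":0,"fingers":0.1},{"xyz":[0,0,-0.04],"twist":0,"fingers":0.1},{"xyz":[0,0,0],"twist":0,"fingers":0.1}]'
```

```text
time: 10.6
position: [0.4853, 0.2478, 0.1534]
tool_rot: [-2.222, -2.221, 0.0]
contact_force: [0.3, 1.2, -1.4]
gripper_width: 0.285
gripper_force: 69.4
```

```bash
python3 -m crank '[{"xyz":[0,0,-0.04],"twist":0,"fingers":0.1},{"xyz":[0,0,-0.04],"twist":0,"fingers":0.1},{"xyz":[0,0,0],"twist":0,"fingers":0.1}]'
```

```text
time: 10.9
position: [0.4858, 0.2479, 0.1513]
tool_rot: [2.222, 2.22, 0.001]
contact_force: [2.4, 0.9, -0.0]
gripper_width: 0.287
gripper_force: 69.4
```

```bash
python3 -m crank '[{"xyz":[0.04,0,0],"twist":0,"fingers":0.1},{"xyz":[0.04,0,0],"twist":0,"fingers":0.1},{"xyz":[0.04,0,0],"twist":0,"fingers":0.1},{"xyz":[0,0,0],"twist":0,"fingers":0.1}]'
```

```text
time: 11.3
position: [0.4883, 0.248, 0.1509]
tool_rot: [-2.221, -2.221, 0.002]
contact_force: [-4.0, 0.3, 1.0]
gripper_width: 0.288
gripper_force: 69.7
```

```bash
python3 -m crank '[{"xyz":[0.04,0,0],"twist":0,"fingers":0.1},{"xyz":[0.04,0,0],"twist":0,"fingers":0.1},{"xyz":[0.04,0,-0.02],"twist":0,"fingers":0.1},{"xyz":[0.04,0,-0.02],"twist":0,"fingers":0.1},{"xyz":[0,0,0],"twist":0,"fingers":0.1}]'
```

```text
time: 11.8
position: [0.4936, 0.248, 0.15]
tool_rot: [-2.222, -2.221, 0.001]
contact_force: [-5.1, -1.3, 1.0]
gripper_width: 0.286
gripper_force: 69.9
```

```bash
python3 -m crank '[{"xyz":[0.02,0,-0.03],"twist":0,"fingers":0.1},{"xyz":[0,0,-0.06],"twist":0,"fingers":0.1},{"xyz":[0,0,-0.06],"twist":0,"fingers":0.1},{"xyz":[0,0,-0.06],"twist":0,"fingers":0.1},{"xyz":[0,0,0],"twist":0,"fingers":0.1}]'
```

```text
time: 12.3
position: [0.4936, 0.2482, 0.1437]
tool_rot: [-2.221, -2.221, 0.002]
contact_force: [-7.4, -1.2, 2.6]
gripper_width: 0.288
gripper_force: 69.8
```

```bash
python3 -m crank '[{"xyz":[0,0,-0.07],"twist":0,"fingers":0.1},{"xyz":[0,0,-0.07],"twist":0,"fingers":0.1},{"xyz":[0,0,-0.07],"twist":0,"fingers":0.1},{"xyz":[0,0,-0.07],"twist":0,"fingers":0.1},{"xyz":[0,0,0],"twist":0,"fingers":0.1}]'
```

```text
time: 12.8
position: [0.4934, 0.2483, 0.1351]
tool_rot: [-2.22, -2.221, 0.002]
contact_force: [-7.6, 0.9, 0.9]
gripper_width: 0.293
gripper_force: 69.7
```

```bash
python3 -m crank '[{"xyz":[-0.02,0,-0.07],"twist":0,"fingers":0.1},{"xyz":[0,0,-0.07],"twist":0,"fingers":0.1},{"xyz":[0,0,-0.07],"twist":0,"fingers":0.1},{"xyz":[0,0,-0.07],"twist":0,"fingers":0.1},{"xyz":[0,0,0],"twist":0,"fingers":0.1}]'
```

```text
time: 13.3
position: [0.4931, 0.2481, 0.1266]
tool_rot: [-2.221, -2.221, 0.002]
contact_force: [-5.3, 0.0, -0.5]
gripper_width: 0.285
gripper_force: 69.5
```

```bash
python3 -m crank '[{"xyz":[0,0,-0.05],"twist":0,"fingers":0.1},{"xyz":[0,0,-0.05],"twist":0,"fingers":0.1},{"xyz":[0,0,-0.05],"twist":0,"fingers":0.1},{"xyz":[0,0,0],"twist":0,"fingers":0.1}]'
```

```text
time: 13.7
position: [0.4932, 0.2481, 0.1223]
tool_rot: [-2.221, -2.221, 0.001]
contact_force: [-6.1, 0.4, 0.7]
gripper_width: 0.285
gripper_force: 69.8
```

```bash
python3 -m crank '[{"xyz":[0,0,-0.05],"twist":0,"fingers":0.1},{"xyz":[0,0,-0.05],"twist":0,"fingers":0.1},{"xyz":[0,0,0],"twist":0,"fingers":0.1}]'
```

```text
time: 14.0
position: [0.4934, 0.2484, 0.1201]
tool_rot: [-2.221, -2.221, -0.0]
contact_force: [-7.5, 0.5, 7.5]
gripper_width: 0.285
gripper_force: 70.5
```

```bash
python3 -m crank '[{"xyz":[0,0,-0.05],"twist":0,"fingers":0.1},{"xyz":[0,0,-0.05],"twist":0,"fingers":0.1},{"xyz":[0,0,0],"twist":0,"fingers":0.1}]'
```

```text
time: 14.3
position: [0.4934, 0.2486, 0.1169]
tool_rot: [-2.22, -2.221, -0.0]
contact_force: [-7.0, 0.1, 5.7]
gripper_width: 0.288
gripper_force: 70.3
```

```bash
python3 -m crank '[{"xyz":[0,0,-0.05],"twist":0,"fingers":0.1},{"xyz":[0,0,-0.05],"twist":0,"fingers":0.1},{"xyz":[0,0,0],"twist":0,"fingers":0.1}]'
```

```text
time: 14.6
position: [0.4934, 0.2486, 0.1139]
tool_rot: [-2.221, -2.221, -0.0]
contact_force: [-7.1, 0.8, 4.6]
gripper_width: 0.291
gripper_force: 70.2
```

```bash
python3 -m crank '[{"xyz":[0,0,-0.05],"twist":0,"fingers":0.1},{"xyz":[0,0,-0.05],"twist":0,"fingers":0.1},{"xyz":[0,0,0],"twist":0,"fingers":0.1}]'
```

```text
time: 14.9
position: [0.4934, 0.2485, 0.1109]
tool_rot: [-2.221, -2.221, -0.0]
contact_force: [-7.2, 0.9, 5.0]
gripper_width: 0.287
gripper_force: 70.2
```

```bash
python3 -m crank '[{"xyz":[0,0,-0.05],"twist":0,"fingers":0.1},{"xyz":[0,0,-0.05],"twist":0,"fingers":0.1},{"xyz":[0,0,0],"twist":0,"fingers":0.1}]'
```

```text
time: 15.2
position: [0.4933, 0.2484, 0.1076]
tool_rot: [-2.221, -2.221, 0.0]
contact_force: [-6.8, 1.6, 2.7]
gripper_width: 0.286
gripper_force: 70.0
```

```bash
python3 -m crank '[{"xyz":[0,0,-0.05],"twist":0,"fingers":0.1},{"xyz":[0,0,-0.05],"twist":0,"fingers":0.1},{"xyz":[0,0,0],"twist":0,"fingers":0.1}]'
```

```text
time: 15.5
position: [0.4933, 0.2483, 0.1044]
tool_rot: [-2.221, -2.221, 0.001]
contact_force: [-6.5, 1.0, 1.9]
gripper_width: 0.284
gripper_force: 69.9
```

```bash
python3 -m crank '[{"xyz":[0,0,-0.05],"twist":0,"fingers":0.1},{"xyz":[0,0,-0.05],"twist":0,"fingers":0.1},{"xyz":[0,0,0],"twist":0,"fingers":0.1}]'
```

```text
time: 15.8
position: [0.4932, 0.2482, 0.1012]
tool_rot: [-2.221, -2.221, 0.001]
contact_force: [-6.0, 0.5, 1.3]
gripper_width: 0.286
gripper_force: 69.8
```

```bash
python3 -m crank '[{"xyz":[-0.02,0,-0.03],"twist":0,"fingers":0.1},{"xyz":[0,0,-0.02],"twist":0,"fingers":0.1},{"xyz":[0,0,0],"twist":0,"fingers":0.1}]'
python3 - <<'E'
from h import *
s=snap('side');c=s['frame'][150:215,230:300]
cv2.imwrite('pics/s5.png',cv2.resize(c,None,fx=8,fy=8,interpolation=cv2.INTER_CUBIC))
E
```

```text
time: 16.1
position: [0.4932, 0.2482, 0.1002]
tool_rot: [-2.221, -2.221, -0.001]
contact_force: [-6.1, 0.6, 4.1]
gripper_width: 0.285
gripper_force: 70.1
```

View pics/s5.png

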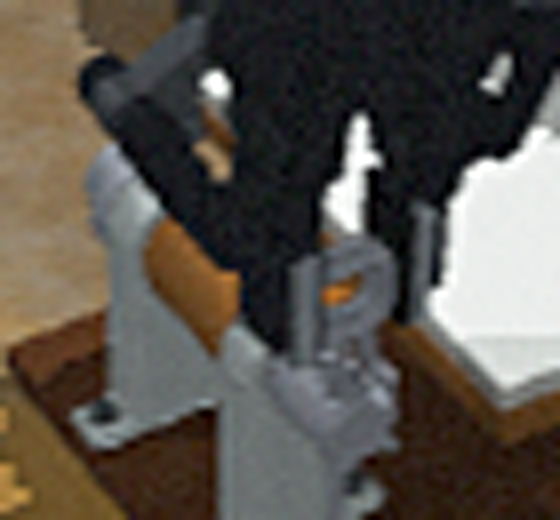

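The clip looks seated: the loop is just above the pin at crop (355,290), and the bent leg's flare shows beyond the pin at about (390,440). I release it and retreat.

```bash
python3 -m crank '[{"xyz":[0,0,0],"twist":0,"fingers":0.35},{"xyz":[0,0,0],"twist":0,"fingers":0.45},{"xyz":[0,0,0],"twist":0,"fingers":0.55},{"xyz":[0,0,0],"twist":0,"fingers":0.6},{"xyz":[0,0,0],"twist":0,"fingers":0.6},{"xyz":[0,0,0.3],"twist":0,"fingers":0.6},{"xyz":[0,0,0.6],"twist":0,"fingers":0.6},{"xyz":[0,0,1],"twist":0,"fingers":0.6},{"xyz":[0,0,1],"twist":0,"fingers":0.6},{"xyz":[0,0,1],"twist":0,"fingers":0.6},{"xyz":[0,-1,1],"twist":0,"fingers":0.6},{"xyz":[0,-1,0],"twist":0,"fingers":0.6},{"xyz":[0,-1,0],"twist":0,"fingers":0.6},{"xyz":[0,-1,0],"twist":0,"fingers":0.6},{"xyz":[0,0,0],"twist":0,"fingers":0.6}]'
python3 - <<'E'
from h import *
np.set_printoptions(precision=4,suppress=True)
s=snap('side');c=s['frame'][150:220,225:300];w=snap('wrist')
cv2.imwrite('pics/s6.png',cv2.resize(c,None,fx=8,fy=8,interpolation=cv2.INTER_CUBIC))
for q in(s,w):
    P=cloud(q);m=(P[...,2]>.098)&(P[...,2]<.15)&(np.hypot(P[...,0]-.4925,P[...,1]-.2475)<.025);Q=P[m]
    print(len(Q),Q.min(0),Q.max(0),Q.mean(0),cv2.minAreaRect(Q[:,:2].astype(np.float32)))
E
```

```text
time: 17.65
position: [0.4938, 0.1233, 0.2481]
tool_rot: [2.228, 2.213, 0.001]
contact_force: [-0.5, -0.1, -0.5]
gripper_width: 0.601
gripper_force: 0.0
130 [0.4797 0.2398 0.0988] [0.5056 0.2512 0.1272] [0.4926 0.2448 0.1149] ((0.4925922751426697, 0.24559462070465088), (0.02585255168378353, 0.011058498173952103), 1.6784894466400146)
388 [0.4817 0.2425 0.0987] [0.5068 0.2523 0.1262] [0.4942 0.2464 0.1194] ((0.49420514702796936, 0.24727627635002136), (0.02501446008682251, 0.009868524968624115), 0.982568621635437)
```

View pics/s6.png

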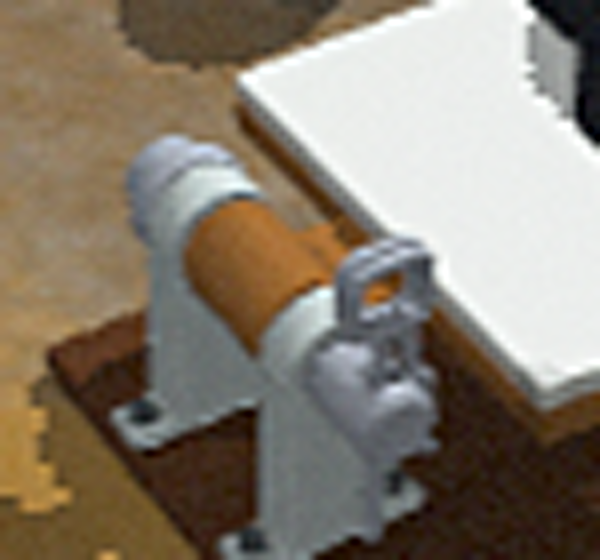

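The picture shows the clip upright, with its loop at crop (388,285) and the bent leg closed round the pin. Its origin is at a height of about 0.113 m, and the robot is clear.

```bash
python3 -c "
from workcell import manip
print(manip.sign_off())"
```

```text
the job is handed in; nothing more can be done
None
```

I pushed the pin home against its stop, put the clip through the cross-hole with its bent leg apparently closed round the pin, let go of it and handed the job in at about 18 s; no verdict came back.

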